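# Take the spindle housing's temperature with the thermometer from the drawer

### The arm

A 7-joint arm with a two-finger parallel gripper is mounted at the origin on the work surface. World frame = base frame: x ahead of the robot, y to its left, z up, the work surface at z = 0. Lengths are in mm, angles in degrees, forces in N, time in s.
With the tool pointing down it reaches from about 425 to 875 mm from the base axis. Payload 8.4 kg.
Tool frame: the origin (TCP) lies midway between the tips of the shut fingers; the grasp point (between the pads) lies 19 mm behind it; z points along the fingers, y is the line along which they close (so a half turn about z gives the same grasp; the last joint's range is limited). The gripper opens to 85 mm and grips with 20 to 120 N. Pads are 22 mm wide; open, the fingers measure 114 mm over their backs; the gripper's body (76 mm by 85 mm) begins 54 mm behind the grasp point. The pads swing forward as they close: fully open they stand 13 mm farther back than shut.
Start: joints at [-79.423, 19.091, 2.286, 83.961, -0.768, 76.965, -3.352], TCP at [182.006, 623.969, 231.308] pointing down, gripper open.
Joint ranges: [-147.57, 147.57], [-21.85, 119.76], [-74.77, 79.35], [14.55, 137.4], [-85.83, 265.84], [4.83, 119.75], [-152.11, 152.11]. Speed limits (degrees/s): [127.2, 127.2, 159.86, 159.86, 180, 180, 180].

### API

Orientations are given as a 3x3 rotation matrix whose columns are the frame's x, y, z axes.
In Python, from cell import robot, imaging gives the robot as it stands.
- The arm moves only by the tool send_rows, never from a script. Its arguments are lists of equal length, an entry for each row: "linear": the shift along the tool's x, y, z normalised to -1 to 1, where 1 is 0.12 m, a list of three; "rotation": the turn, a rotation vector about the tool's x, y, z normalised to -1 to 1, where 1 is 90 degrees, a list of three; "jaw": the opening in per cent of the stroke, from 0 (shut) to 100 (fully open). A call has 1 to 8 rows; each row is the pose to reach, as a shift and turn from the pose commanded when the call began, along the tool's axes at that moment; what a row does not reach only later rows make up. A row lasts 1/8 s, in which the tool goes at most 62.5 mm and 10.7 degrees, less where a joint would pass 70% of its speed; a pose out of reach is approached as far as the arm can. A call with a number of a shift or a turn outside -1 to 1 is refused whole. A call with a gripper value outside its range is refused whole. The fingers move at their own pace and stop on an object; "squeeze" is the grip in N (left out, the last holds). Time passes only in rows, so rows that repeat a pose let the fingers close. It gives the time, the measured TCP pose, the force, the opening and the grip force at its end, in the units of the state.
- robot.observe(): the state, without advancing time (a new reading comes with each control period).
- imaging.read_camera(name): name is "scene" or "top"; returns a dict with "pixels" (480x640x3 uint8, red, green, blue), "intrinsics" (3x3 intrinsics, pixels), "eye" and "orientation" of the camera in the world. Camera axes: x right, y down, z forward; pixel columns grow to the right and rows downward; lengths in mm; the calibration is good to about 2 mm. A picture is of the moment at which its call begins. There is no depth.
- robot.close_job(): hands the job in; it is judged then, once.
The state is a dict: "time": time; "q": joint angles; "joint_vel": joint speeds; "effort": joint torques, N m; "eef_pos": TCP position; "tcp_rot": TCP orientation; "ft_force": force on the tool from outside, world axes, zero at the start; "ft_torque": the same for the moment, N m; "opening": finger opening in mm; "finger_force": force on a finger pad.
Only numpy, scipy, OpenCV 4.12 (cv2) and the standard library are available. Lean on these libraries where they do the work, as an engineer would, in place of code of your own. Each camera call takes 0.05 s, during which the arm holds its last target. There are 200 camera calls.

### The job

The infrared thermometer lies in the drawer of the small green cabinet: pull the drawer well open by its handle, take the thermometer out, and aim its lens squarely at the middle of the yellow-rimmed black dot on the engraving machine from about 80 mm away, holding it still there for two seconds without touching the machine. Then lay the thermometer back flat on its underside on the drawer's floor (set it down, do not drop it) and push the drawer fully shut. Leave everything else on the bench standing where it is.

Things in the scene. Friction and masses are not known exactly. Their poses are not given: they have to be found in the camera images.
- cabinet_drawer0 (a joint): The drawer's slide in m: 0 fully shut, grows as it is pulled out towards the robot (along the cabinet's own -x), stop at 0.213. It may start up to 25 mm ajar. It stays where it is left. Besides the thermometer, a loose blue case of 40 x 90 x 20 mm lies deeper in the drawer; it may shift.
- cabinet_drawer0_handle (a point): Middle of the drawer's handle, a level steel bar 120 mm long and 11 mm thick, 35 mm in front of the wooden drawer front (gap behind the bar 29 mm), 62 mm above the bench and 38 mm below the cabinet's top. Moves with the drawer. Its x axis is the cabinet's x axis (pointing into the cabinet), its y axis lies along the bar.
- drawer_floor (a point): Centre of the drawer's inner floor, 22 mm above the bench, moving with the drawer; axes as the cabinet. The inside is 255 mm deep (x) by 238 mm wide (y); side and rear walls rise 56 mm above this floor, the drawer front 67 mm. The handle's bar is 183 mm in front of this point.
- cabinet: Small green steel bench cabinet, 300 mm deep (x), 280 mm wide (y), 100 mm high, fixed to the bench, one drawer with a wooden front. Origin: centre of its underside; its -x side (the drawer front) faces roughly towards the robot.
- thermometer: Infrared thermometer wand, 0.16 kg or so. Orange body 110 mm long (x, -55 to +55), 34 mm wide (y), 34 mm high, with a black cranked head beyond its +x end (to about x = 95 mm, up to z = 53 mm) that looks ahead and 45 degrees down. Origin: centre of the body's underside; z is up as it lies. It starts lying flat in the front half of the drawer, roughly across it.
- lens (a point): Centre of the thermometer's lens, at (84, 0, 18) mm in the thermometer's frame. Its z axis is the direction the thermometer looks: ahead (+x) and 45 degrees down in the thermometer's frame.
- engraver: Grey gem-engraving machine, fixed, 180 x 150 mm foot, 200 mm high, stands left or right of the cabinet. Origin: centre of its underside; front (-x) roughly towards the robot. Its upper front edge is a 45 degree slope, 71 x 120 mm, from 150 to 200 mm height, bearing the dot. Spindle out to y = +137 mm, pulley to -90 mm.
- dot (a point): Centre of the matt black measuring dot, 40 mm across with a yellow rim 52 mm across, on the machine's sloped face, 176 mm above the bench. Its z axis is the outward normal of the face: towards the machine's front and 45 degrees up.
- agate: Bystander: pink agate disc (130 mm) on a wooden stand, fixed, 160 mm wide, 150 mm high, standing on the other side from the engraving machine. Origin under its centre.
- bur_block: Bystander: loose wooden block 60 x 90 x 40 mm with upright burs up to 111 mm high, in front of the engraving machine. Origin: centre of its underside.
- oil_bottle: Bystander: loose amber bottle, 60 mm across, 180 mm high. Origin: centre of its underside.
- powder_jar: Bystander: loose green jar with steel cap, 68 mm across, 90 mm high. Origin: centre of its underside.
- malachite: Bystander: loose green stone on top of the cabinet, 70 x 100 x 70 mm. Origin: centre of its underside.

How it is judged (in metres and radians):
On the way, in this order (a step that is already met when the one before it is completed fails the run):
1. the drawer is pulled well open (over 120 mm) (value of joint cabinet_drawer0 above 0.12 m), for 0.2 s.
2. the thermometer looks at the dot, held steady for 1.5 s: the dot's centre within 14 mm of the line of sight either way, 50 to 110 mm from the lens, square to the face within 20 degrees (x of dot in the frame of lens between -0.014 and 0.014 m and y of dot in the frame of lens between -0.014 and 0.014 m and z of dot in the frame of lens between 0.05 and 0.11 m and angle between the z axis of lens and the z axis of dot, either way round below 0.35 rad and linear speed of thermometer below 0.02 m/s and angular speed of thermometer below 0.15 rad/s), for 1.5 s.
At the end, for the whole second after the job is handed in: The drawer is shut to within 8 mm, and the thermometer lies flat (within 8 degrees, underside down) on the drawer's floor, at rest (value of joint cabinet_drawer0 below 0.008 m and x of thermometer in the frame of drawer_floor between -0.12 and 0.12 m and y of thermometer in the frame of drawer_floor between -0.115 and 0.115 m and z of thermometer in the frame of drawer_floor between -0.005 and 0.008 m and angle between thermometer's own z axis and vertical below 0.15 rad and linear speed of thermometer below 0.02 m/s); the robot touches nothing.
It fails at once if the engraving machine is touched (over 2 N) by the thermometer or the robot (contact force between engraver and thermometer above 2 N or contact force between engraver and the fingers above 2 N or contact force between engraver and the arm above 2 N).
It fails at once if the thermometer is let go more than 23 mm above the drawer's floor (height (world z) of thermometer above 0.045 m and contact force between thermometer and the fingers below 0.05 N).
It fails at once if the oil bottle or powder jar is shifted over 20 mm or tipped over 17 degrees (distance of any of oil_bottle, powder_jar from where it was at the start of the episode above 0.02 m or angle between any of oil_bottle, powder_jar's own z axis and vertical above 0.3 rad).
It fails at once if the block of burs is shifted over 20 mm or tipped over 17 degrees (distance of bur_block from where it was at the start of the episode above 0.02 m or angle between bur_block's own z axis and vertical above 0.3 rad).
It fails at once if the green stone on the cabinet is shifted over 20 mm or tipped over 17 degrees (distance of malachite from where it was at the start of the episode above 0.02 m or angle between malachite's own z axis and vertical above 0.3 rad).
It also fails if it takes over 72 s, if anything falls off the work surface, if the arm or the gripper's body presses on something with over 40 N, if the wrist force passes 120 N, or if a joint passes its speed limit or range.

## Working session

There is one attempt and no reset: what is moved stays moved. The work goes in short steps, Python scripts to look and compute and a tool call to move; the robot and the scene stay as the last step left them, time stands still between calls to the robot, and variables do not carry over. Pictures are saved under pics/ and viewed, at most 10 in all, crops included, and the job is handed in when it is done.

Besides the shell and the picture viewer there is one more tool, called after ">>>" as name(argument=value, ...), one argument or row to a line, values as JSON. send_rows: Moves the arm, as the interface text tells. Its arguments: {"type":"object","properties":{"linear":{"type":"array","items":{"type":"array","items":{"type":"number","minimum":-1,"maximum":1}}},"rotation":{"type":"array","items":{"type":"array","items":{"type":"number","minimum":-1,"maximum":1}}},"jaw":{"type":"array","items":{"type":"number"}},"squeeze":{"type":"number"}},"required":["linear","rotation","jaw"]}

```bash
ls; mkdir -p pics
python3 - <<'E'
from cell import robot, imaging
import cv2, numpy as np
s=robot.observe(); print(s)
for n in("scene","top"):
    c=imaging.read_camera(n); cv2.imwrite(f"pics/{n}0.png",c["pixels"][:,:,::-1]); print(n,c["intrinsics"],c["eye"],c["orientation"])
E
```

```text
pics
{'time': 0.0, 'q': array([-79.42333128,  19.13059075,   2.28471048,  84.01096974,
        -0.76745165,  76.96518581,  -3.35238285]), 'joint_vel': array([-0.04138065, -0.01516791, -0.05903715,  0.07037228,  0.01688491,
       -0.09116846, -0.10280454]), 'effort': array([ 2.45394403e-06, -6.58554125e+01,  1.36567991e+00, -4.05558300e+01,
        1.68292044e-02,  1.28236230e-02, -1.09489608e-05]), 'eef_pos': array([181.90578151, 623.55571636, 230.43522809]), 'tcp_rot': array([[-9.59991207e-01,  2.80029942e-01, -3.36802169e-04],
       [ 2.80030121e-01,  9.59989945e-01, -1.56123522e-03],
       [-1.13865911e-04, -1.59308683e-03, -9.99998725e-01]]), 'ft_force': array([-0.66207708,  0.29231083, -0.67475182]), 'ft_torque': array([ 0.00629362, -0.01742933, -0.01975247]), 'finger_force': 0.0, 'opening': 85.55798471580765}
scene [[603.00479415   0.         318.91648251]
 [  0.         603.00479415 233.72408478]
 [  0.           0.           1.        ]] [1572.82352296  180.17686848 1166.50390943] [[-0.15715705  0.71189285 -0.68447807]
 [ 0.98737708  0.09943706 -0.12328332]
 [-0.01970203 -0.6952128  -0.71853392]]
top [[611.89228759   0.         315.82402695]
 [  0.         611.89228759 233.00708726]
 [  0.           0.           1.        ]] [ 466.42632309  -14.08329536 1336.59571038] [[-0.01144702 -0.99367097  0.11174511]
 [-0.99990185  0.01047215 -0.00930716]
 [ 0.00807804 -0.11184068 -0.99369332]]
```

View pics/scene0.png

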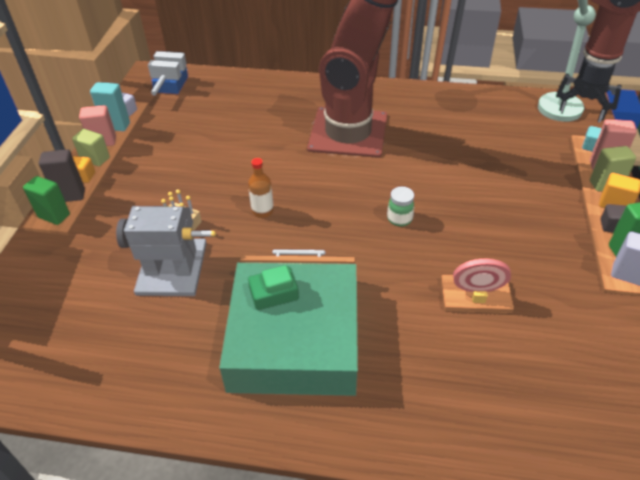

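View pics/top0.png

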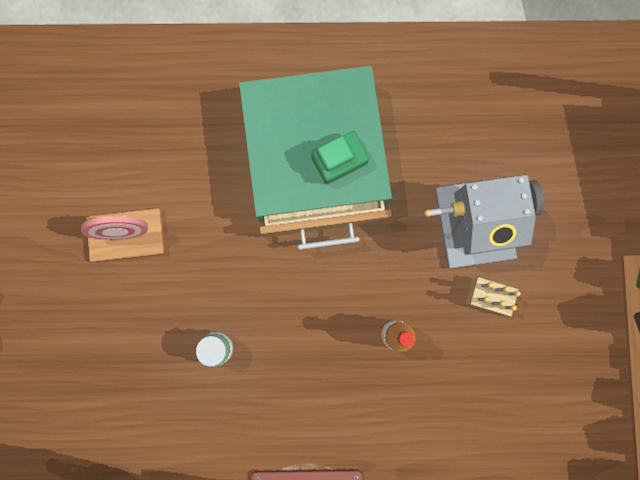

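The scene view looks from behind the cabinet. In it the handle bar spans about (275,252)–(324,252) and the engraver is at left, around (165,250). The top view has +x up. It shows the cabinet top with corners near (240,83), (373,67), (390,198) and (257,217), and the handle bar from (300,246) to (357,239). The dot is at (502,235), the burs at (495,296), the bottle at (398,336) and the jar at (214,350). The drawer is slightly ajar.

```bash
cat > h.py <<'E'
from cell import robot, imaging
import cv2, numpy as np
def cam(n): return imaging.read_camera(n)
def ray(c,uv):
    d=np.linalg.inv(c["intrinsics"])@np.array([uv[0],uv[1],1.]); d=np.array(c["orientation"])@d
    return np.array(c["eye"]),d/np.linalg.norm(d)
def onz(c,uv,z):
    e,d=ray(c,uv); return e+d*(z-e[2])/d[2]
def tri(c1,p1,c2,p2):
    e1,d1=ray(c1,p1);e2,d2=ray(c2,p2)
    t=np.linalg.lstsq(np.c_[d1,-d2],e2-e1,rcond=None)[0]
    a=e1+t[0]*d1;b=e2+t[1]*d2; return (a+b)/2,np.linalg.norm(a-b)
def proj(c,P):
    p=np.array(c["orientation"]).T@(np.array(P)-np.array(c["eye"])); p=np.array(c["intrinsics"])@p; return p[:2]/p[2]
def hsv(c): return cv2.cvtColor(c["pixels"],cv2.COLOR_RGB2HSV)
def mask(c,lo,hi,roi=None):
    m=cv2.inRange(hsv(c),np.array(lo),np.array(hi))
    if roi is not None:
        z=np.zeros_like(m);x0,y0,x1,y1=roi;z[y0:y1,x0:x1]=m[y0:y1,x0:x1];m=z
    return m
def big(m):
    k=cv2.findContours(m,cv2.RETR_EXTERNAL,cv2.CHAIN_APPROX_NONE)[0]; return max(k,key=cv2.contourArea)
E
python3 - <<'E'
from h import *
t=cam("top");s=cam("scene")
m=mask(t,(60,60,40),(95,255,255),(200,40,420,230)); k=big(m)
r=cv2.minAreaRect(k); print("cab px",r, cv2.approxPolyDP(k,6,True).reshape(-1,2).tolist())
P=np.array([onz(t,p,100)[:2] for p in k.reshape(-1,2)],np.float32)
print("cab world",cv2.minAreaRect(P))
m=mask(t,(22,120,120),(35,255,255),(470,200,540,265));
e=cv2.fitEllipse(cv2.convexHull(np.vstack([c for c in cv2.findContours(m,0,1)[0]]))); print("dot",e,onz(t,e[0],176))
def bar(c,roi):
    h=hsv(c); m=mask(c,(0,0,140),(180,70,255),roi); k=big(m); return cv2.minAreaRect(k)
bt=bar(t,(290,215,370,258)); bs=bar(s,(265,244,335,262)); print(bt,bs)
print(tri(t,bt[0],s,bs[0]), onz(t,bt[0],62), onz(s,bs[0],62))
# end of the bar rays
for p in cv2.boxPoints(bt): print(onz(t,p,62).round(1))
for n,p,z in(("bottlecap",(407,339),180),("jar",(213,350),90),("engr foot a",(437,190),0),("foot b",(449,266),0),("spindle tip",(428,212),150)): print(n,onz(t,p,z).round())
for p in((474,278),(522,292),(515,316),(470,303)):print("bur",onz(t,p,40).round())
E
```

```text
cab px ((315.2915954589844, 142.79629516601562), (138.9949493408203, 136.55422973632812), 82.76307678222656) [[370, 66], [240, 83], [257, 216], [385, 204], [391, 197]]
cab world ((794.517822265625, -25.434219360351562), (294.7543640136719, 279.6677551269531), 7.091541767120361)
dot ((502.1865234375, 234.6160430908203), (18.797975540161133, 27.031801223754883), 65.5359115600586) [ 590.0862443  -381.41054317  176.        ]
((327.07861328125, 235.5895538330078), (19.956722259521484, 62.645599365234375), 82.40535736083984) ((298.4742126464844, 252.08273315429688), (53.032588958740234, 6.902804851531982), 1.3639274835586548)
(array([602.38589619, -47.97189483,  75.50431208]), np.float64(2.4298260455529417)) [604.06599892 -49.54343978  62.        ] [590.20641563 -49.5749452   62.        ]
[616.9  18.2  62. ]
[ 633.1 -112.4   62. ]
[ 591.2 -117.2   62. ]
[575.2  13.   62. ]
bottlecap [ 395. -193.  180.]
jar [373. 183.  90.]
engr foot a [ 710. -297.    0.]
foot b [ 541. -317.    0.]
spindle tip [ 639. -246.  150.]
bur [ 513. -360.   40.]
bur [ 482. -461.   40.]
bur [ 432. -444.   40.]
bur [ 460. -350.   40.]
```

```bash
cat >> h.py <<'E'
from scipy.spatial.transform import Rotation as Ro
def down(yaw):  # tool pointing down, tool y at yaw (deg)
    a=np.radians(yaw); y=np.array([np.cos(a),np.sin(a),0]); z=np.array([0,0,-1.]); return np.c_[np.cross(y,z),y,z]
def plan(p,R,p0=None,R0=None):
    o=robot.observe(); p0=o["eef_pos"] if p0 is None else p0; R0=o["tcp_rot"] if R0 is None else R0
    print("lin",((R0.T@(np.array(p)-p0))/120).round(3),"rot",(Ro.from_matrix(R0.T@R).as_rotvec(degrees=True)/90).round(3))
E
python3 - <<'E'
from h import *
t=cam("top");s=cam("scene")
def bar(c,roi,ang,L=25):
    m=mask(c,(0,0,120),(180,80,255),roi)
    K=np.zeros((L,L),np.uint8); a=np.radians(ang); d=np.array([np.cos(a),np.sin(a)])*L/2; q=np.array([L//2,L//2])
    cv2.line(K,tuple((q-d).astype(int).tolist()),tuple((q+d).astype(int).tolist()),1,1)
    return cv2.minAreaRect(big(cv2.morphologyEx(m,cv2.MORPH_OPEN,K)))
bt=bar(t,(290,215,370,258),-7);bs=bar(s,(265,244,335,262),1);print(bt,bs)
print(tri(t,bt[0],s,bs[0]),onz(t,bt[0],65),onz(s,bs[0],65))
c,R=np.array([595,-50,62]),0
for p in((240,83),(373,67),(390,198),(257,217)):print("cab",onz(t,p,100).round(1))
for p in((325,182),(312,160),(369,165),(352,134)):print("mal",onz(t,p,100).round(1))
for p in((261,230),(391,213)):print("front",onz(t,p,89).round(1))
for p in((437,190),(449,266),(517,258),(527,177),(472,187)):print("eng",onz(t,p,0).round(1),onz(t,p,200).round(1))
plan([595,-50,231],down(7))
E
```

```text
((328.0043640136719, 243.53277587890625), (5.947366714477539, 62.645599365234375), 82.40535736083984) ((298.5, 252.5), (5.0, 53.0), 90.0)
(array([587.64639944, -50.79419698,  57.48729094]), np.float64(1.2039878089356053)) [587.04383629 -51.16758994  65.        ] [594.23768901 -48.63620602  65.        ]
cab [922.5 129.1 100. ]
cab [ 954.9 -149.7  100. ]
cab [ 676.1 -178.5  100. ]
cab [639.6  93.8 100. ]
mal [710.7 -45.7 100. ]
mal [757.  -19.5 100. ]
mal [ 745.4 -136.9  100. ]
mal [ 811.2 -103.   100. ]
front [614.1  86.6  89. ]
front [ 646.6 -181.2   89. ]
eng [ 709.9 -296.6    0. ] [ 673.5 -254.4  200. ]
eng [ 541.  -317.3    0. ] [ 529.8 -271.9  200. ]
eng [ 556.9 -467.3    0. ] [ 543.4 -399.5  200. ]
eng [ 737.3 -498.4    0. ] [ 696.8 -425.9  200. ]
eng [ 715.9 -374.7    0. ] [ 678.6 -320.8  200. ]
lin [-4.877e+00 -4.427e+00  3.000e-03] rot [-0.     0.     0.742]
```

The bar centre is at about (588,-51,60) and the cabinet yaw is about 7.2°. I'm moving above the handle now.

>>> send_rows(
  linear=[
    [-0.5,-0.45,0],
    [-0.99,-0.89,0],
    [-0.99,-0.89,0],
  ],
  rotation=[
    [0,0,0],
    [0,0,0],
    [0,0,0],
  ],
  jaw=[50,30,30],
  squeeze=60,
)

```text
time: 0.68
eef_pos: [268.4, 485.4, 231.5]
tcp_rot: [[-0.959, 0.283, 0.001], [0.283, 0.959, -0.0], [-0.001, -0.0, -1.0]]
ft_force: [0.5, -0.5, 0.1]
opening: 32.2
finger_force: 0.0
```

>>> send_rows(
  linear=[
    [-0.5,-0.45,0],
    [-0.99,-0.89,0],
    [-0.99,-0.89,0],
  ],
  rotation=[
    [0,0,0],
    [0,0,0],
    [0,0,0],
  ],
  jaw=[30,30,30],
)

```text
time: 1.05
eef_pos: [352.1, 349.3, 231.6]
tcp_rot: [[-0.959, 0.283, 0.0], [0.283, 0.959, 0.0], [-0.0, 0.0, -1.0]]
ft_force: [0.8, -0.1, -0.3]
opening: 25.8
finger_force: 0.0
```

>>> send_rows(
  linear=[
    [-0.5,-0.45,0],
    [-0.99,-0.89,0],
    [-0.99,-0.89,0],
  ],
  rotation=[
    [0,0,0],
    [0,0,0],
    [0,0,0],
  ],
  jaw=[30,30,30],
)

```text
time: 1.42
eef_pos: [435.9, 213.4, 231.6]
tcp_rot: [[-0.959, 0.283, 0.001], [0.283, 0.959, 0.0], [-0.001, 0.0, -1.0]]
ft_force: [0.5, 0.8, -0.4]
opening: 26.0
finger_force: 0.0
```

>>> send_rows(
  linear=[
    [-0.5,-0.45,0],
    [-0.99,-0.89,0],
    [-0.99,-0.89,0],
  ],
  rotation=[
    [0,0,0],
    [0,0,0],
    [0,0,0],
  ],
  jaw=[30,30,30],
)

```text
time: 1.8
eef_pos: [519.7, 77.4, 231.7]
tcp_rot: [[-0.959, 0.283, 0.001], [0.283, 0.959, -0.0], [-0.001, -0.0, -1.0]]
ft_force: [0.2, 1.5, 0.0]
opening: 25.4
finger_force: 0.0
```

>>> send_rows(
  linear=[
    [-0.3,-0.3,0],
    [-0.6,-0.6,0],
    [-0.9,-0.85,0],
    [-0.9,-0.85,0],
    [-0.9,-0.85,0],
    [-0.9,-0.85,0],
    [-0.9,-0.85,0],
    [-0.9,-0.85,0],
  ],
  rotation=[
    [0,0,0.1],
    [0,0,0.22],
    [0,0,0.34],
    [0,0,0.46],
    [0,0,0.57],
    [0,0,0.68],
    [0,0,0.74],
    [0,0,0.74],
  ],
  jaw=[30,30,30,30,30,30,30,30],
)

```text
time: 2.8
eef_pos: [593.7, -47.2, 231.3]
tcp_rot: [[-0.125, 0.992, -0.0], [0.992, 0.125, -0.0], [-0.0, -0.0, -1.0]]
ft_force: [0.0, -0.3, 0.0]
opening: 25.7
finger_force: 0.0
```

Run:
```python
from h import *
o=robot.observe();print(o["time"],o["eef_pos"],o["opening"],o["q"].round(1))
plan([588.5,-51,42],down(7.2))
```

```text
2.8 [593.65814348 -47.22545885 231.31237853] 25.660720338640477 [-37.5  15.8  46.1  93.7 -11.7  75.5  17.6]
lin [-0.026 -0.046  1.578] rot [-0.  0. -0.]
```

>>> send_rows(
  linear=[
    [-0.026,-0.046,0.3],
    [-0.026,-0.046,0.6],
    [-0.026,-0.046,0.9],
    [-0.026,-0.046,0.95],
    [-0.026,-0.046,0.95],
    [-0.026,-0.046,0.95],
  ],
  rotation=[
    [0,0,0],
    [0,0,0],
    [0,0,0],
    [0,0,0],
    [0,0,0],
    [0,0,0],
  ],
  jaw=[30,30,30,30,30,30],
)

```text
time: 3.55
eef_pos: [589.6, -51.3, 118.9]
tcp_rot: [[-0.125, 0.992, 0.002], [0.992, 0.125, 0.0], [-0.0, 0.002, -1.0]]
ft_force: [0.1, -0.3, -0.6]
opening: 25.7
finger_force: 0.0
```

Run:
```python
from h import *
s=cam("scene"); cv2.imwrite("pics/s1.png",cv2.resize(s["pixels"][180:320,220:380,::-1],None,fx=4,fy=4,interpolation=cv2.INTER_CUBIC))
plan([588.5,-51,42],down(7.2))
```

```text
lin [ 0.003 -0.01   0.64 ] rot [ 0.001 -0.    -0.   ]
```

View pics/s1.png

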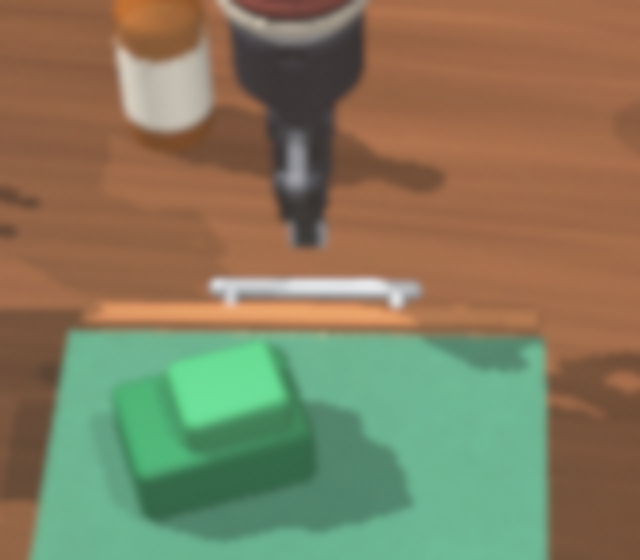

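The crop shows the shut-ish fingers at (307,240), directly above and behind the bar, which runs (210,288)–(420,290). The lateral alignment is good, so I'm descending in steps and watching the force.

>>> send_rows(
  linear=[
    [0.0,-0.01,0.15],
    [0,-0.01,0.3],
    [0,-0.01,0.45],
    [0,-0.01,0.64],
    [0,-0.01,0.64],
    [0,-0.01,0.64],
  ],
  rotation=[
    [0,0,0],
    [0,0,0],
    [0,0,0],
    [0,0,0],
    [0,0,0],
    [0,0,0],
  ],
  jaw=[30,30,30,30,30,30],
)

```text
time: 4.35
eef_pos: [591.3, -51.0, 42.8]
tcp_rot: [[-0.125, 0.992, 0.008], [0.992, 0.125, 0.001], [-0.0, 0.008, -1.0]]
ft_force: [-0.4, 2.2, 22.2]
opening: 25.6
finger_force: 9.3
```

>>> send_rows(
  linear=[
    [0,0,0],
    [0,0,0],
    [0,0,0],
    [0,0,0],
    [0,0,0],
  ],
  rotation=[
    [0,0,0],
    [0,0,0],
    [0,0,0],
    [0,0,0],
    [0,0,0],
  ],
  jaw=[8,0,0,0,0],
)

```text
time: 4.97
eef_pos: [589.8, -51.3, 41.8]
tcp_rot: [[-0.124, 0.992, 0.004], [0.992, 0.124, 0.0], [-0.0, 0.004, -1.0]]
ft_force: [1.0, 1.0, 16.9]
opening: 8.9
finger_force: 58.6
```

Gripped at 8.9 mm with 59 N. Pulling.

>>> send_rows(
  linear=[
    [0,-0.1,-0.015],
    [0,-0.25,-0.015],
    [0,-0.4,-0.015],
    [0,-0.55,-0.015],
    [0,-0.7,-0.015],
    [0,-0.7,-0.015],
  ],
  rotation=[
    [0,0,0],
    [0,0,0],
    [0,0,0],
    [0,0,0],
    [0,0,0],
    [0,0,0],
  ],
  jaw=[0,0,0,0,0,0],
)

```text
time: 5.72
eef_pos: [502.3, -62.1, 41.9]
tcp_rot: [[-0.123, 0.992, -0.001], [0.992, 0.123, 0.001], [0.001, -0.001, -1.0]]
ft_force: [-1.2, -1.1, 3.4]
opening: 9.0
finger_force: 59.5
```

Run:
```python
from h import *
s=cam("top"); cv2.imwrite("pics/t1.png",cv2.resize(s["pixels"][150:350,180:440,::-1],None,fx=3,fy=3,interpolation=cv2.INTER_CUBIC))
o=robot.observe();print(o["q"].round(1),o["ft_force"],o["eef_pos"])
```

```text
[-36.8  17.   44.4 117.1 -15.2  51.6  22.9] [ 0.0247351  -1.03286793  4.20859608] [502.87982749 -62.11330529  41.90007791]
```

View pics/t1.png

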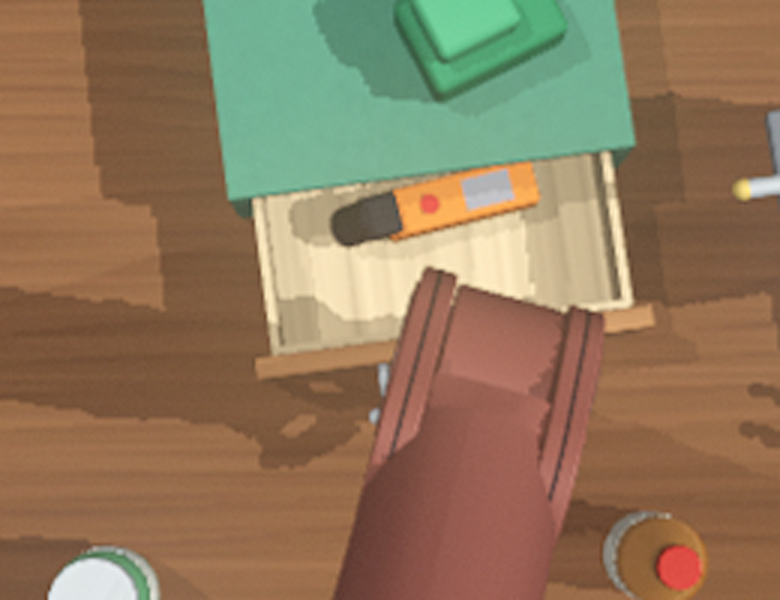

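The drawer is open about 90 mm more than before. The orange body spans crop (395,215)–(540,185), its black head points to +y at (350,220), and the body is still close to the cabinet's edge. I'll pull further.

>>> send_rows(
  linear=[
    [0,-0.1,0],
    [0,-0.2,0],
    [0,-0.3,0],
    [0,-0.4,0],
    [0,-0.5,0],
    [0,-0.5,0],
  ],
  rotation=[
    [0,0,0],
    [0,0,0],
    [0,0,0],
    [0,0,0],
    [0,0,0],
    [0,0,0],
  ],
  jaw=[0,0,0,0,0,0],
)

```text
time: 6.52
eef_pos: [442.9, -69.5, 42.0]
tcp_rot: [[-0.124, 0.992, -0.002], [0.992, 0.124, 0.0], [0.001, -0.001, -1.0]]
ft_force: [0.4, -5.0, -8.2]
opening: 9.0
finger_force: 59.1
```

Run:
```python
from h import *
o=robot.observe();print(o["q"].round(1),o["ft_force"],o["eef_pos"],o["opening"])
```

```text
[-40.3   8.8  47.  124.6  -8.5  49.7  19. ] [ 0.36616163 -4.97235276 -8.16721993] [442.87729552 -69.53137499  42.00150946] 9.04701000248187
```

>>> send_rows(
  linear=[
    [0,-0.08,0],
    [0,-0.15,0],
    [0,-0.2,0],
    [0,-0.2,0],
    [0,-0.2,0],
  ],
  rotation=[
    [0,0,0],
    [0,0,0],
    [0,0,0],
    [0,0,0],
    [0,0,0],
  ],
  jaw=[0,0,0,0,0],
)

```text
time: 7.15
eef_pos: [419.9, -72.4, 42.0]
tcp_rot: [[-0.124, 0.992, -0.001], [0.992, 0.124, -0.0], [0.0, -0.001, -1.0]]
ft_force: [-0.1, -4.5, -12.1]
opening: 9.0
finger_force: 59.6
```

>>> send_rows(
  linear=[
    [0,0,0],
    [0,0,0],
    [0,0,0],
    [0,0,-0.2],
    [0,0,-0.5],
    [0,0,-0.9],
    [0,0,-1],
    [0,0,-1],
  ],
  rotation=[
    [0,0,0],
    [0,0,0],
    [0,0,0],
    [0,0,0],
    [0,0,0],
    [0,0,0],
    [0,0,0],
    [0,0,0],
  ],
  jaw=[30,30,30,30,30,30,30,30],
)

```text
time: 8.15
eef_pos: [421.2, -71.8, 162.7]
tcp_rot: [[-0.125, 0.992, 0.002], [0.992, 0.125, 0.001], [0.001, 0.002, -1.0]]
ft_force: [-0.3, -0.3, -0.3]
opening: 25.5
finger_force: 0.0
```

>>> send_rows(
  linear=[
    [-0.5,0,-0.2],
    [-1,0,-0.4],
    [-1,0,-0.6],
    [-1,0,-0.6],
  ],
  rotation=[
    [0,0,0],
    [0,0,0],
    [0,0,0],
    [0,0,0],
  ],
  jaw=[60,60,60,60],
)

```text
time: 8.65
eef_pos: [435.9, -191.9, 234.2]
tcp_rot: [[-0.123, 0.992, 0.0], [0.992, 0.123, -0.001], [-0.001, 0.0, -1.0]]
ft_force: [-0.7, -0.2, -1.2]
opening: 51.3
finger_force: 0.0
```

Run:
```python
from h import *
t=cam("top");s=cam("scene")
cv2.imwrite("pics/t2.png",cv2.resize(np.vstack([t["pixels"][150:350,180:440],s["pixels"][150:350,190:450]])[:,:,::-1],None,fx=1.5,fy=1.5,interpolation=cv2.INTER_CUBIC))
for n,c,roi in(("top",t,(240,180,400,300)),("scene",s,(220,180,380,300))):
    k=big(mask(c,(8,170,180),(19,255,255),roi)); print(n,cv2.minAreaRect(k),cv2.contourArea(k))
```

```text
top ((318.0, 264.0), (0.0, 0.0), 0.0) 0.0
scene ((291.17364501953125, 249.981201171875), (11.823002815246582, 41.19241714477539), 83.82982635498047) 244.0
```

View pics/t2.png

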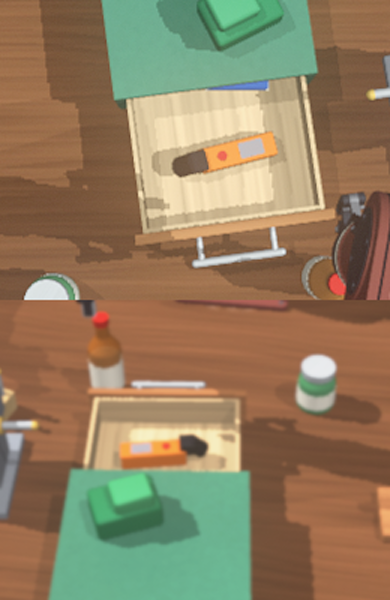

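The drawer is well open. In the top crop the thermometer body runs from (205,163) to (275,143) with its head toward +y, and the blue case shows at the back. The scene view shows the body too, at (120–187, 437–468). Next I'm measuring it in both views.

Run:
```python
from h import *
t=cam("top");s=cam("scene"); res={}
print("px",hsv(t)[252,345],hsv(t)[257,322],hsv(t)[265,250+60])
for n,c,roi in(("top",t,(290,225,385,275)),("scene",s,(260,235,345,268))):
    m=mask(c,(7,175,170),(22,255,255),roi); m=cv2.morphologyEx(m,cv2.MORPH_OPEN,np.ones((2,2)))
    pts=np.vstack([k for k in cv2.findContours(m,0,1)[0] if cv2.contourArea(k)>8]); h=cv2.convexHull(pts)
    r=cv2.minAreaRect(h); res[n]=r; print(n,r,cv2.boxPoints(r).round(1).tolist())
print(tri(t,res["top"][0],s,res["scene"][0]))
for z in(39,56):
    P=[onz(t,p,z)[:2] for p in cv2.boxPoints(res["top"])]; print(z,np.round(P,1).tolist(),cv2.minAreaRect(np.array(P,np.float32)))
m=mask(t,(0,0,0),(180,255,75),(280,235,330,275)); k=big(m); M=cv2.moments(k); hc=(M['m10']/M['m00'],M['m01']/M['m00']); print("head",hc,cv2.contourArea(k),onz(t,hc,55))
# handle and drawer
for p in((270,306),(403,291),(265,217),(380,198)):print(onz(t,p,85).round(1))
```

```text
px [174   6 199] [ 16 162 250] [ 16  84 142]Traceback (most recent call last):
  File "<stdin>", line 6, in <module>
    return _nx.concatenate(arrs, 0, dtype=dtype, casting=casting)
           ~~~~~~~~~~~~~~~^^^^^^^^^^^^^^^^^^^^^^^^^^^^^^^^^^^^^^^
ValueError: need at least one array to concatenate
```

Run:
```python
from h import *
t=cam("top");s=cam("scene"); res={}
for n,c,roi in(("top",t,(290,225,385,275)),("scene",s,(260,235,345,268))):
    m=mask(c,(7,140 if n=="top" else 165,170),(22,255,255),roi); m=cv2.morphologyEx(m,cv2.MORPH_OPEN,np.ones((2,2)))
    pts=np.vstack([k for k in cv2.findContours(m,0,1)[0] if cv2.contourArea(k)>8]); h=cv2.convexHull(pts)
    r=cv2.minAreaRect(h); res[n]=r; print(n,r,cv2.boxPoints(r).round(1).tolist())
print(tri(t,res["top"][0],s,res["scene"][0]))
for z in(39,56):
    P=[onz(t,p,z)[:2] for p in cv2.boxPoints(res["top"])]; print(z,np.round(P,1).tolist(),cv2.minAreaRect(np.array(P,np.float32)))
m=mask(t,(0,0,0),(180,255,100),(290,245,322,275)); k=big(m); M=cv2.moments(k); hc=(M['m10']/M['m00'],M['m01']/M['m00']); print("head",hc,cv2.contourArea(k),onz(t,hc,60))
for p in((270,306),(403,291),(265,217),(380,198)):print(onz(t,p,85).round(1))
```

```text
top ((340.5294494628906, 251.61766052246094), (16.00735092163086, 48.26458740234375), 75.96376037597656) [[315.20001220703125, 249.6999969482422], [362.0, 238.0], [365.8999938964844, 253.5], [319.1000061035156, 265.20001220703125]]
scene ((292.4580078125, 253.3695068359375), (15.299370765686035, 41.175262451171875), 86.18592071533203) [[271.3999938964844, 247.10000610351562], [312.5, 244.39999389648438], [313.5, 259.6000061035156], [272.3999938964844, 262.3999938964844]]
(array([571.62951214, -74.28651081,  33.24967309]), np.float64(8.802263386476497))
39 [[576.6, -24.5], [600.6, -124.6], [567.3, -132.2], [543.5, -32.3]] ((572.0307006835938, -78.46879577636719), (34.15449523925781, 103.0423812866211), 13.408390045166016)
56 [[575.2, -24.3], [598.8, -123.2], [566.0, -130.7], [542.5, -32.1]] ((570.647216796875, -77.62525939941406), (33.707008361816406, 101.69239807128906), 13.408416748046875)Traceback (most recent call last):
  File "<stdin>", line 10, in <module>
  File "h.py", line 22, in big
    k=cv2.findContours(m,cv2.RETR_EXTERNAL,cv2.CHAIN_APPROX_NONE)[0]; return max(k,key=cv2.contourArea)
                                                                             ~~~^^^^^^^^^^^^^^^^^^^^^^^
ValueError: max() iterable argument is empty
```

Body centre is about (570,-75) and its heading about 103.4°, with the tail end at (582.5,-127). I'm planning the approach.

Run:
```python
from h import *
o=robot.observe();print(o["time"],o["eef_pos"])
plan([569.7,-74,130],down(13.4))
```

```text
8.95 [ 435.19212859 -190.57539257  233.35146293]
lin [0.823 1.235 0.859] rot [-0.001 -0.    -0.069]
```

>>> send_rows(
  linear=[
    [0.4,0.45,0],
    [0.823,0.9,0.1],
    [0.823,0.9,0.3],
    [0.823,0.9,0.5],
    [0.823,0.9,0.5],
  ],
  rotation=[
    [0,0,0],
    [0,0,0],
    [0,0,-0.069],
    [0,0,-0.069],
    [0,0,-0.069],
  ],
  jaw=[70,70,70,70,70],
)

```text
time: 9.57
eef_pos: [529.1, -79.5, 172.4]
tcp_rot: [[-0.231, 0.973, -0.004], [0.973, 0.231, -0.001], [-0.0, -0.004, -1.0]]
ft_force: [0.0, 0.2, 0.0]
opening: 59.3
finger_force: 0.0
```

Run:
```python
from h import *
plan([569.7,-74,90],down(13.4))
```

```text
lin [-0.034  0.343  0.685] rot [-0.003  0.    -0.   ]
```

>>> send_rows(
  linear=[
    [-0.034,0.2,0.1],
    [-0.034,0.343,0.4],
    [-0.034,0.343,0.685],
    [-0.034,0.343,0.685],
    [-0.034,0.343,0.685],
  ],
  rotation=[
    [0,0,0],
    [0,0,0],
    [0,0,0],
    [0,0,0],
    [0,0,0],
  ],
  jaw=[70,70,70,70,70],
)

```text
time: 10.2
eef_pos: [572.2, -74.7, 94.0]
tcp_rot: [[-0.23, 0.973, 0.002], [0.973, 0.23, 0.0], [-0.0, 0.002, -1.0]]
ft_force: [0.2, 0.6, 0.2]
opening: 59.6
finger_force: 0.0
```

Run:
```python
from h import *
t=cam("top");s=cam("scene")
cv2.imwrite("pics/t3.png",cv2.resize(s["pixels"][190:300,230:390,::-1],None,fx=4,fy=4,interpolation=cv2.INTER_CUBIC))
o=robot.observe();print(o["eef_pos"],o["opening"])
plan([569.7,-74,27],down(13.4))
```

```text
[572.49684593 -74.48640323  94.15064157] 59.847321310566834
lin [ 0.009 -0.023  0.56 ] rot [ 0.002  0.    -0.001]
```

View pics/t3.png

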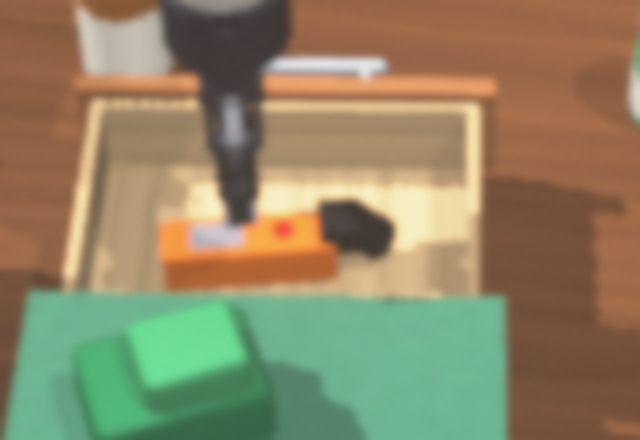

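In the crop the whole body is visible from (160,250) to (335,250), and the fingers at (240,215) are above its middle. Descending.

>>> send_rows(
  linear=[
    [0.009,-0.01,0.15],
    [0.009,-0.02,0.3],
    [0.009,-0.023,0.45],
    [0.009,-0.023,0.56],
    [0.009,-0.023,0.56],
    [0.009,-0.023,0.56],
  ],
  rotation=[
    [0,0,0],
    [0,0,0],
    [0,0,0],
    [0,0,0],
    [0,0,0],
    [0,0,0],
  ],
  jaw=[70,70,70,70,70,70],
)

```text
time: 11.05
eef_pos: [568.9, -74.2, 25.2]
tcp_rot: [[-0.231, 0.973, 0.0], [0.973, 0.231, -0.0], [-0.0, 0.0, -1.0]]
ft_force: [-0.5, 0.1, 0.3]
opening: 59.8
finger_force: 0.0
```

>>> send_rows(
  linear=[
    [0,0,0],
    [0,0,0],
    [0,0,0],
    [0,0,0],
    [0,0,0],
    [0,0,0],
  ],
  rotation=[
    [0,0,0],
    [0,0,0],
    [0,0,0],
    [0,0,0],
    [0,0,0],
    [0,0,0],
  ],
  jaw=[50,40,30,25,25,25],
  squeeze=60,
)

```text
time: 11.8
eef_pos: [569.3, -73.8, 25.7]
tcp_rot: [[-0.231, 0.973, 0.001], [0.973, 0.231, 0.0], [-0.0, 0.001, -1.0]]
ft_force: [-0.4, 0.9, 6.4]
opening: 33.0
finger_force: 60.2
```

Gripped. Lifting straight up.

>>> send_rows(
  linear=[
    [0,0,-0.1],
    [0,0,-0.3],
    [0,0,-0.5],
    [0,0,-0.7],
    [0,0,-0.9],
    [0,0,-0.9],
  ],
  rotation=[
    [0,0,0],
    [0,0,0],
    [0,0,0],
    [0,0,0],
    [0,0,0],
    [0,0,0],
  ],
  jaw=[25,25,25,25,25,25],
)

```text
time: 12.55
eef_pos: [569.4, -74.1, 134.7]
tcp_rot: [[-0.231, 0.973, 0.003], [0.973, 0.231, 0.001], [-0.0, 0.003, -1.0]]
ft_force: [-0.6, 0.3, -3.3]
opening: 32.9
finger_force: 60.1
```

>>> send_rows(
  linear=[
    [0,0,-0.2],
    [0,0,-0.4],
    [0,0,-0.6],
    [0,0,-0.8],
    [0,0,-0.9],
    [0,0,-0.9],
  ],
  rotation=[
    [0,0,0],
    [0,0,0],
    [0,0,0],
    [0,0,0],
    [0,0,0],
    [0,0,0],
  ],
  jaw=[25,25,25,25,25,25],
)

```text
time: 13.3
eef_pos: [568.5, -73.9, 240.7]
tcp_rot: [[-0.231, 0.973, 0.0], [0.973, 0.231, 0.0], [0.0, 0.0, -1.0]]
ft_force: [0.0, -0.3, -1.4]
opening: 33.1
finger_force: 60.0
```

Run:
```python
from h import *
o=robot.observe();print(o["time"],o["eef_pos"],o["opening"],o["q"].round(1))
plan([450.5,-398.5,240],down(-83))
```

```text
13.3 [568.53838341 -73.86405726 240.71577302] 33.14160170550712 [-42.3  13.3  53.5  96.2 -11.   76.   26.5]
lin [-2.405 -1.582  0.005] rot [-0.    -0.     1.071]
```

>>> send_rows(
  linear=[
    [-0.3,-0.2,0],
    [-0.6,-0.4,0],
    [-0.9,-0.6,0],
    [-0.9,-0.6,0],
    [-0.9,-0.6,0],
  ],
  rotation=[
    [0,0,0],
    [0,0,0],
    [0,0,0],
    [0,0,0],
    [0,0,0],
  ],
  jaw=[25,25,25,25,25],
)

```text
time: 13.92
eef_pos: [523.2, -194.9, 239.9]
tcp_rot: [[-0.231, 0.973, -0.001], [0.973, 0.231, 0.001], [0.001, -0.001, -1.0]]
ft_force: [-0.1, 1.1, -1.9]
opening: 33.3
finger_force: 60.0
```

>>> send_rows(
  linear=[
    [0,0,0],
    [0,0,0],
    [0,0,0],
    [0,0,0],
    [0,0,0],
    [0,0,0],
    [0,0,0],
  ],
  rotation=[
    [0,0,0.08],
    [0,0,0.17],
    [0,0,0.26],
    [0,0,0.36],
    [0,0,0.46],
    [0,0,0.54],
    [0,0,0.54],
  ],
  jaw=[25,25,25,25,25,25,25],
)

```text
time: 14.8
eef_pos: [523.8, -194.0, 240.3]
tcp_rot: [[0.575, 0.818, -0.001], [0.818, -0.575, -0.0], [-0.001, -0.001, -1.0]]
ft_force: [0.7, -0.9, -2.6]
opening: 33.2
finger_force: 60.1
```

Run:
```python
from h import *
o=robot.observe();print(o["time"],o["eef_pos"],o["opening"],o["q"].round(1))
plan([450.5,-398.5,240],down(-83))
```

```text
14.8 [ 523.8498506  -194.04361707  240.27730695] 33.16666355475906 [-40.1  14.2  66.1  98.4 -13.3  76.1  -6.5]
lin [-1.746  0.479  0.003] rot [-0.     0.001  0.533]
```

>>> send_rows(
  linear=[
    [-0.2,0.06,0],
    [-0.4,0.12,0],
    [-0.6,0.18,0],
    [-0.87,0.24,0],
    [-0.87,0.24,0],
    [-0.87,0.24,0],
  ],
  rotation=[
    [0,0,0.08],
    [0,0,0.17],
    [0,0,0.26],
    [0,0,0.36],
    [0,0,0.45],
    [0,0,0.45],
  ],
  jaw=[25,25,25,25,25,25],
)

```text
time: 15.55
eef_pos: [487.0, -296.9, 240.4]
tcp_rot: [[0.968, 0.25, -0.001], [0.25, -0.968, -0.0], [-0.001, -0.0, -1.0]]
ft_force: [-0.7, -0.3, -2.6]
opening: 33.3
finger_force: 60.2
```

Run:
```python
from h import *
o=robot.observe();print(o["time"],o["eef_pos"],o["opening"],o["q"].round(1))
plan([450.5,-398.5,235],down(-83))
```

```text
15.55 [ 486.95161969 -296.94513581  240.43424934] 33.274055130841965 [-31.7  21.1  74.2  97.  -20.7  77.9 -29.5]
lin [-0.506  0.744  0.046] rot [-0.     0.001  0.083]
```

>>> send_rows(
  linear=[
    [-0.12,0.18,0.0],
    [-0.25,0.37,0.0],
    [-0.38,0.56,0.02],
    [-0.38,0.56,0.02],
    [-0.38,0.56,0.02],
  ],
  rotation=[
    [0,0,0.04],
    [0,0,0.083],
    [0,0,0.083],
    [0,0,0.083],
    [0,0,0.083],
  ],
  jaw=[25,25,25,25,25],
)

```text
time: 16.18
eef_pos: [459.8, -372.8, 238.3]
tcp_rot: [[0.992, 0.122, -0.0], [0.122, -0.992, 0.001], [0.0, -0.001, -1.0]]
ft_force: [-0.1, -0.1, -1.6]
opening: 33.2
finger_force: 60.4
```

Run:
```python
from h import *
o=robot.observe();print(o["time"],o["eef_pos"],o["opening"],o["q"].round(1))
plan([450.5,-398.5,235],down(-83))
```

```text
16.175 [ 459.80726293 -372.77856835  238.25614018] 33.21975419086016 [-19.8  24.8  72.4  94.2 -24.1  78.9 -27.2]
lin [-0.103  0.203  0.027] rot [-0. -0.  0.]
```

>>> send_rows(
  linear=[
    [-0.05,0.1,0.02],
    [-0.1,0.2,0.06],
    [-0.1,0.2,0.1],
    [-0.1,0.2,0.1],
    [-0.1,0.2,0.1],
  ],
  rotation=[
    [0,0,0],
    [0,0,0],
    [0,0,0],
    [0,0,0],
    [0,0,0],
  ],
  jaw=[25,25,25,25,25],
)

```text
time: 16.8
eef_pos: [450.7, -398.2, 226.6]
tcp_rot: [[0.993, 0.12, 0.0], [0.12, -0.993, 0.0], [0.0, -0.0, -1.0]]
ft_force: [0.3, -0.7, -1.8]
opening: 33.1
finger_force: 60.4
```

Run:
```python
from h import *
t=cam("top");s=cam("scene")
cv2.imwrite("pics/t4.png",cv2.resize(np.hstack([t["pixels"][160:360,400:600],s["pixels"][130:330,90:290]])[:,:,::-1],None,fx=2,fy=2,interpolation=cv2.INTER_CUBIC))
o=robot.observe();p=o["eef_pos"];print(o["time"],p,o["q"].round(1))
h=o["tcp_rot"][:,0]; print(h)
L=p+84*h+[0,0,14.3]; print("lens",L,"px",proj(t,L),proj(s,L),"bodytail",proj(t,p-55*h+[0,0,30]),"headtop",proj(t,p+95*h+[0,0,45]))
```

```text
16.9 [ 450.45991436 -398.54042979  226.68325625] [-15.3  26.4  70.7  93.8 -25.4  78.1 -24.2]
[9.92865867e-01 1.19236421e-01 2.16500270e-04]
lens [ 533.86064715 -388.52457041  241.00144228] px [518.79434518 261.71991661] [160.47597747 170.03275187] bodytail [535.11429956 339.9510896 ] headtop [523.67093023 254.34710089]
```

View pics/t4.png

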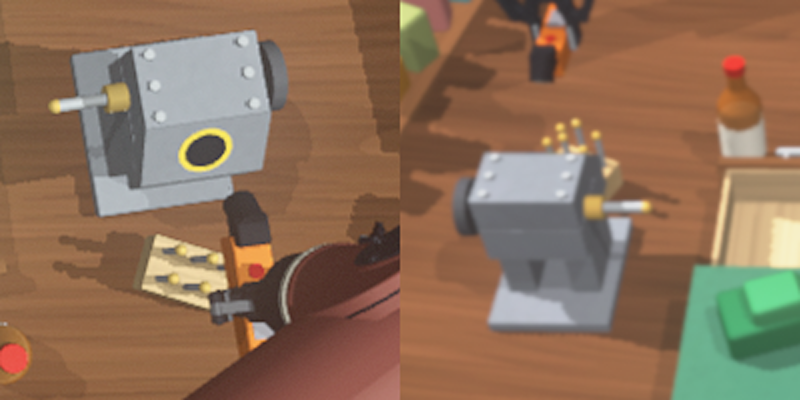

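The top half shows the head tip at crop (238,193), i.e. px (519,256), next to the dot at (503,235). The scene half shows the head at (542,60). Lateral alignment looks slightly off to the left, so I'm measuring the head.

Run:
```python
from h import *
t=cam("top");s=cam("scene"); o=robot.observe();p=o["eef_pos"];h=o["tcp_rot"][:,0];y=-o["tcp_rot"][:,1]
def rep(uv,z):
    q=onz(t,uv,z)-p; return (q@h).round(1),(q@y).round(1)
m=mask(t,(0,0,0),(180,255,70),(500,245,545,285)); k=big(m).reshape(-1,2); r=cv2.minAreaRect(k); print("head",r,cv2.boxPoints(r).round(1).tolist(),k[k[:,1].argmin()])
for z in(256,272):
  for q in cv2.boxPoints(r): print(z,rep(q,z))
for v in(262,266,270,274,290,294): 
    x=np.where(m[v])[0]; mo=mask(t,(7,140,140),(22,255,255),(500,245,560,345))[v]; print(v,(x.min(),x.max()) if len(x) else None,np.where(mo)[0][[0,-1]] if mo.any() else None)
ms=mask(s,(0,0,0),(180,255,80),(148,140,172,176)); ks=big(ms); print("scene head",cv2.boundingRect(ks),proj(s,p+95*h+[0,0,-4+53]),proj(s,p+95*h+[0,0,10]))
for a,b,z in(((470,253.5),(531,244),150),((476.5,222),(534,216),200)):
    d=onz(t,a,z)-onz(t,b,z); print("yaw",np.degrees(np.arctan2(-d[0],d[1])))
```

```text
head ((516.4073486328125, 268.4700622558594), (10.239753723144531, 26.28713035583496), 6.581944942474365) [[509.79998779296875, 280.8999938964844], [512.7999877929688, 254.8000030517578], [523.0, 256.0], [520.0, 282.1000061035156]] [519 256]
256 (np.float64(52.5), np.float64(26.9))
256 (np.float64(97.4), np.float64(14.0))
256 (np.float64(93.0), np.float64(-3.6))
256 (np.float64(48.1), np.float64(9.4))
272 (np.float64(52.6), np.float64(32.2))
272 (np.float64(96.9), np.float64(19.4))
272 (np.float64(92.6), np.float64(2.0))
272 (np.float64(48.3), np.float64(14.9))
262 (np.int64(512), np.int64(519)) None
266 (np.int64(514), np.int64(529)) None
270 (np.int64(515), np.int64(516)) None
274 (np.int64(516), np.int64(518)) None
290 None [517 536]
294 None [518 535]
scene head (155, 153, 13, 17) [156.25548895 161.57730465] [159.73805739 174.31817144]
yaw 8.197488675284717
yaw 5.37924051187449
```

Lateral error is under about 3 mm and reach matches. Lowering 8 mm to the aim pose and holding.

>>> send_rows(
  linear=[
    [0,0,0.035],
    [0,0,0.07],
    [0,0,0.07],
    [0,0,0.07],
    [0,0,0.07],
    [0,0,0.07],
    [0,0,0.07],
    [0,0,0.07],
  ],
  rotation=[
    [0,0,0],
    [0,0,0],
    [0,0,0],
    [0,0,0],
    [0,0,0],
    [0,0,0],
    [0,0,0],
    [0,0,0],
  ],
  jaw=[25,25,25,25,25,25,25,25],
)

```text
time: 18.0
eef_pos: [450.0, -399.1, 218.2]
tcp_rot: [[0.993, 0.118, 0.0], [0.118, -0.993, -0.0], [0.0, 0.0, -1.0]]
ft_force: [-0.7, -1.1, -1.6]
opening: 33.2
finger_force: 60.4
```

>>> send_rows(
  linear=[
    [0,0,0],
    [0,0,0],
    [0,0,0],
    [0,0,0],
    [0,0,0],
    [0,0,0],
    [0,0,0],
    [0,0,0],
  ],
  rotation=[
    [0,0,0],
    [0,0,0],
    [0,0,0],
    [0,0,0],
    [0,0,0],
    [0,0,0],
    [0,0,0],
    [0,0,0],
  ],
  jaw=[25,25,25,25,25,25,25,25],
)

```text
time: 19.0
eef_pos: [450.0, -399.1, 218.2]
tcp_rot: [[0.993, 0.118, 0.0], [0.118, -0.993, -0.0], [0.0, 0.0, -1.0]]
ft_force: [0.1, 0.3, -1.7]
opening: 32.9
finger_force: 60.4
```

Run:
```python
from h import *
t=cam("top");s=cam("scene")
o=robot.observe();p=o["eef_pos"];R=o["tcp_rot"];print(o["time"],p,o["joint_vel"].round(2))
L=p+84*R[:,0]+[0,0,14.3]; h=R[:,0];lz=(h-[0,0,1])/2**.5; d=np.array([590.1,-381.4,176])-L; print("lens->dot along",d@lz,"lat",d@-R[:,1],"vert",d@np.cross(lz,R[:,1]))
# red button and orange box in both views
for n,c,roi in(("top",t,(505,260,560,345)),("scene",s,(140,120,190,180))):
    m=mask(c,(0,150,120),(5,255,255),roi); ks=[k for k in cv2.findContours(m,0,1)[0]]; k=max(ks,key=cv2.contourArea) if ks else None
    print(n,None if k is None else (cv2.minEnclosingCircle(k)[0],cv2.contourArea(k)))
c=np.vstack([cv2.resize(t["pixels"][230:350,490:590,::-1],None,fx=5,fy=5,interpolation=cv2.INTER_CUBIC)]); c2=cv2.resize(s["pixels"][100:220,110:170+40,::-1],None,fx=5,fy=5,interpolation=cv2.INTER_CUBIC)
cv2.imwrite("pics/t5.png",cv2.resize(np.hstack([c,c2]),None,fx=.8,fy=.8))
```

```text
19.1 [ 449.97602596 -399.07284042  218.1539684 ] [ 0.09  0.03  0.04  0.02  0.03  0.03 -0.02]
lens->dot along 80.38709730171938 lat 1.0143702320032635 vert -0.5486441686480292
top ((527.0, 295.0), 27.5)
scene ((165.0, 151.75), 3.0)
```

View pics/t5.png

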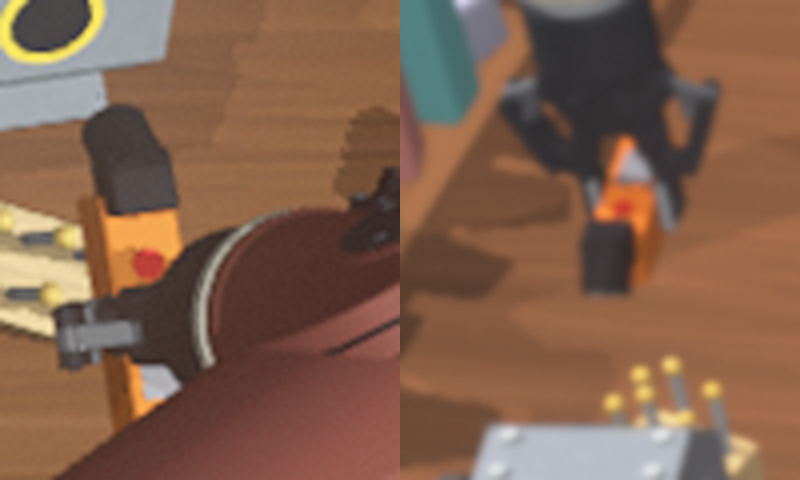

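The top view shows the head at crop (130,160) and the red button at (148,262), i.e. px (527,295.5). The scene view shows the button at (624,208), i.e. px (166,152), with the thermometer level between the fingers. I'm triangulating the button to check lateral offset and height.

Run:
```python
from h import *
t=cam("top");s=cam("scene");o=robot.observe();p=o["eef_pos"];R=o["tcp_rot"]
for n,c,uv in (("t",t,(527,295.4)),("s",s,(166,152))):
    q=onz(c,uv,p[2]-3.7+35)-p; print(n,"ahead",q@R[:,0],"left",-q@R[:,1])
q,g=tri(t,(527,295.4),s,(166,152)); print(q-p,g)
# head tip in scene: predicted lowest front point
for z in(10,18,53): print(z,proj(s,p+95*R[:,0]+[0,0,z-3.7]))
```

```text
t ahead 23.56781901593563 left -0.9988006588467587
s ahead 26.029048379216892 left 2.9558679425699523
[23.16637386  2.99767294 29.6138901 ] 3.474893583155764
10 [160.70253845 178.12672018]
18 [160.00748759 175.58501232]
53 [156.90047927 164.22309921]
```

The aim is confirmed: lateral error about 1–3 mm, and the height is consistent. Holding another second, then returning.

>>> send_rows(
  linear=[
    [0,0,0],
    [0,0,0],
    [0,0,0],
    [0,0,0],
    [0,0,0],
    [0,0,0],
    [0,0,0],
    [0,0,0],
  ],
  rotation=[
    [0,0,0],
    [0,0,0],
    [0,0,0],
    [0,0,0],
    [0,0,0],
    [0,0,0],
    [0,0,0],
    [0,0,0],
  ],
  jaw=[25,25,25,25,25,25,25,25],
)

```text
time: 20.2
eef_pos: [450.0, -399.1, 218.2]
tcp_rot: [[0.993, 0.118, -0.0], [0.118, -0.993, -0.0], [-0.0, 0.0, -1.0]]
ft_force: [-0.2, 0.2, -2.4]
opening: 33.4
finger_force: 60.4
```

>>> send_rows(
  linear=[
    [0,0,-0.1],
    [0,0,-0.2],
    [0.1,-0.15,-0.2],
    [0.2,-0.35,-0.2],
    [0.3,-0.6,-0.2],
    [0.4,-0.85,-0.2],
    [0.4,-0.85,-0.2],
  ],
  rotation=[
    [0,0,0],
    [0,0,0],
    [0,0,0],
    [0,0,0],
    [0,0,-0.05],
    [0,0,-0.1],
    [0,0,-0.1],
  ],
  jaw=[25,25,25,25,25,25,25],
)

```text
time: 21.08
eef_pos: [487.3, -289.5, 242.8]
tcp_rot: [[0.961, 0.277, 0.001], [0.277, -0.961, 0.001], [0.001, -0.001, -1.0]]
ft_force: [-0.8, -0.8, -3.1]
opening: 33.1
finger_force: 60.5
```

Run:
```python
from h import *
o=robot.observe();print(o["time"],o["eef_pos"],o["opening"],o["q"].round(1))
plan([523.5,-194,242],down(-35))
```

```text
21.075 [ 487.28190411 -289.469853    242.8055266 ] 33.13597986747054 [-32.8  19.7  73.8  97.3 -19.5  77.7 -29.6]
lin [ 0.51  -0.681  0.008] rot [-0.    -0.001 -0.432]
```

>>> send_rows(
  linear=[
    [0.1,-0.13,0.0],
    [0.2,-0.27,0.0],
    [0.3,-0.4,0.0],
    [0.4,-0.53,0.0],
    [0.51,-0.68,0.0],
    [0.51,-0.68,0.0],
  ],
  rotation=[
    [0,0,-0.08],
    [0,0,-0.17],
    [0,0,-0.26],
    [0,0,-0.35],
    [0,0,-0.43],
    [0,0,-0.43],
  ],
  jaw=[25,25,25,25,25,25],
)

```text
time: 21.82
eef_pos: [523.0, -196.2, 242.7]
tcp_rot: [[0.58, 0.815, 0.001], [0.815, -0.58, 0.0], [0.001, 0.0, -1.0]]
ft_force: [-0.7, -1.1, -2.5]
opening: 33.2
finger_force: 60.6
```

>>> send_rows(
  linear=[
    [0,0,0],
    [0,0,0],
    [0,0,0],
    [0,0,0],
    [0,0,0],
    [0,0,0],
    [0,0,0],
  ],
  rotation=[
    [0,0,-0.08],
    [0,0,-0.17],
    [0,0,-0.26],
    [0,0,-0.36],
    [0,0,-0.46],
    [0,0,-0.54],
    [0,0,-0.54],
  ],
  jaw=[25,25,25,25,25,25,25],
)

```text
time: 22.7
eef_pos: [521.8, -198.7, 242.5]
tcp_rot: [[-0.221, 0.975, 0.0], [0.975, 0.221, -0.0], [-0.0, 0.0, -1.0]]
ft_force: [0.3, -0.1, -2.5]
opening: 32.7
finger_force: 60.6
```

Run:
```python
from h import *
o=robot.observe();print(o["time"],o["eef_pos"],o["opening"],o["q"].round(1))
plan([569.3,-73.8,240],down(13.4))
```

```text
22.7 [ 521.77712607 -198.70952555  242.54248453] 32.742694220687625 [-32.8  11.1  56.5  98.1  -9.5  75.8  38.3]
lin [0.927 0.617 0.021] rot [ 0.     0.    -0.007]
```

>>> send_rows(
  linear=[
    [0.25,0.16,0],
    [0.5,0.33,0],
    [0.75,0.5,0],
    [0.927,0.617,0],
    [0.927,0.617,0],
    [0.927,0.617,0.1],
  ],
  rotation=[
    [0,0,0],
    [0,0,0],
    [0,0,0],
    [0,0,-0.007],
    [0,0,-0.007],
    [0,0,-0.007],
  ],
  jaw=[25,25,25,25,25,25],
)

```text
time: 23.45
eef_pos: [569.5, -73.3, 230.4]
tcp_rot: [[-0.234, 0.972, 0.001], [0.972, 0.234, -0.001], [-0.001, 0.001, -1.0]]
ft_force: [0.2, 0.2, -2.0]
opening: 33.2
finger_force: 60.6
```

>>> send_rows(
  linear=[
    [0,0,0.2],
    [0,0,0.4],
    [0,0,0.6],
    [0,0,0.8],
    [0,0,0.9],
    [0,0,0.9],
  ],
  rotation=[
    [0,0,0],
    [0,0,0],
    [0,0,0],
    [0,0,0],
    [0,0,0],
    [0,0,0],
  ],
  jaw=[25,25,25,25,25,25],
)

```text
time: 24.2
eef_pos: [568.5, -72.7, 121.5]
tcp_rot: [[-0.235, 0.972, -0.001], [0.972, 0.235, -0.001], [-0.0, -0.002, -1.0]]
ft_force: [-0.6, -0.6, -1.4]
opening: 33.2
finger_force: 60.6
```

Run:
```python
from h import *
o=robot.observe();print(o["time"],o["eef_pos"],o["opening"])
plan([569.3,-73.8,26],down(13.4))
```

```text
24.2 [568.51504827 -72.71029603 121.46251115] 33.176087113321515
lin [-0.01   0.005  0.796] rot [-0.001  0.     0.002]
```

>>> send_rows(
  linear=[
    [-0.01,0,0.2],
    [-0.01,0,0.4],
    [-0.01,0,0.6],
    [-0.01,0,0.7],
    [-0.01,0,0.75],
    [-0.01,0,0.78],
    [-0.01,0,0.795],
    [-0.01,0,0.795],
  ],
  rotation=[
    [0,0,0],
    [0,0,0],
    [0,0,0],
    [0,0,0],
    [0,0,0],
    [0,0,0],
    [0,0,0],
    [0,0,0],
  ],
  jaw=[25,25,25,25,25,25,25,25],
)

```text
time: 25.2
eef_pos: [569.7, -73.0, 27.1]
tcp_rot: [[-0.237, 0.971, 0.0], [0.971, 0.237, 0.0], [-0.0, 0.0, -1.0]]
ft_force: [-1.0, -0.1, -1.4]
opening: 33.2
finger_force: 60.6
```

>>> send_rows(
  linear=[
    [0,0,0.006],
    [0,0,0.012],
    [0,0,0.012],
    [0,0,0.012],
  ],
  rotation=[
    [0,0,0],
    [0,0,0],
    [0,0,0],
    [0,0,0],
  ],
  jaw=[25,25,25,25],
)

```text
time: 25.7
eef_pos: [570.0, -73.0, 25.7]
tcp_rot: [[-0.237, 0.972, 0.001], [0.972, 0.237, 0.0], [-0.0, 0.001, -1.0]]
ft_force: [0.2, 1.7, 4.6]
opening: 33.4
finger_force: 61.3
```

The thermometer is in contact with the floor (+6 N). Opening to 70% and rising.

>>> send_rows(
  linear=[
    [0,0,0],
    [0,0,0],
    [0,0,0],
    [0,0,0],
    [0,0,0],
  ],
  rotation=[
    [0,0,0],
    [0,0,0],
    [0,0,0],
    [0,0,0],
    [0,0,0],
  ],
  jaw=[45,55,65,70,70],
)

```text
time: 26.32
eef_pos: [569.5, -73.0, 25.2]
tcp_rot: [[-0.237, 0.972, -0.0], [0.972, 0.237, -0.0], [-0.0, -0.0, -1.0]]
ft_force: [0.3, 0.3, -0.2]
opening: 59.4
finger_force: 0.0
```

>>> send_rows(
  linear=[
    [0,0,-0.1],
    [0,0,-0.3],
    [0,0,-0.6],
    [0,0,-0.9],
    [0,0,-1],
    [0,0,-1],
  ],
  rotation=[
    [0,0,0],
    [0,0,0],
    [0,0,0],
    [0,0,0],
    [0,0,0],
    [0,0,0],
  ],
  jaw=[70,70,70,70,70,70],
)

```text
time: 27.08
eef_pos: [569.9, -72.9, 146.0]
tcp_rot: [[-0.237, 0.971, 0.001], [0.971, 0.237, 0.001], [0.0, 0.002, -1.0]]
ft_force: [-0.5, 0.5, -0.0]
opening: 59.5
finger_force: 0.0
```

Run:
```python
from h import *
o=robot.observe();print(o["time"],o["eef_pos"],o["opening"],o["ft_force"])
s=cam("scene")
cv2.imwrite("pics/t6.png",cv2.resize(s["pixels"][190:300,230:390,::-1],None,fx=4,fy=4,interpolation=cv2.INTER_CUBIC))
t=cam("top")
h=np.array([421,-72,162.])
plan([421,-72,162],down(7.2))
```

```text
27.075 [569.88032467 -72.9345777  146.00314945] 59.48041618613201 [-0.48864459  0.47617581 -0.04563513]
lin [ 0.299 -1.197 -0.145] rot [-0.001 -0.     0.072]
```

View pics/t6.png

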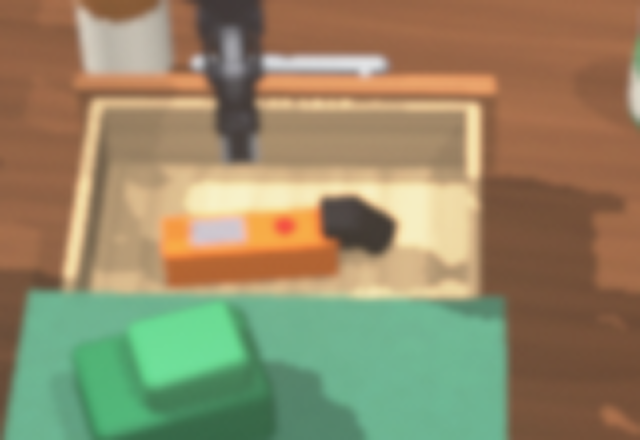

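The crop shows the thermometer lying flat in its original place, with the body at (160–335, 220–280), and the fingers clear above. Next I'll regrasp the handle to push.

>>> send_rows(
  linear=[
    [0.08,-0.3,-0.1],
    [0.16,-0.6,-0.145],
    [0.24,-0.95,-0.145],
    [0.299,-1,-0.145],
    [0.299,-1,-0.145],
  ],
  rotation=[
    [0,0,0.03],
    [0,0,0.072],
    [0,0,0.072],
    [0,0,0.072],
    [0,0,0.072],
  ],
  jaw=[30,30,30,30,30],
)

```text
time: 27.8
eef_pos: [444.4, -65.6, 162.5]
tcp_rot: [[-0.128, 0.992, 0.0], [0.992, 0.128, 0.001], [0.001, 0.0, -1.0]]
ft_force: [-0.1, 0.2, 0.3]
opening: 25.6
finger_force: 0.0
```

Run:
```python
from h import *
plan([421,-72,60],down(7.2))
o=robot.observe();print(o["time"],o["eef_pos"],o["opening"],o["q"].round(1))
```

```text
lin [-0.029 -0.2    0.854] rot [ 0.    -0.001  0.001]
27.8 [444.36076054 -65.58861585 162.45567088] 25.55613292986877 [-52.3  -6.3  53.3 117.8   5.5  66.1   5.9]
```

>>> send_rows(
  linear=[
    [-0.029,-0.2,0],
    [-0.029,-0.2,0.1],
    [-0.029,-0.2,0.3],
    [-0.029,-0.2,0.45],
    [-0.029,-0.2,0.45],
    [-0.029,-0.2,0.45],
  ],
  rotation=[
    [0,0,0],
    [0,0,0],
    [0,0,0],
    [0,0,0],
    [0,0,0],
    [0,0,0],
  ],
  jaw=[30,30,30,30,30,30],
)

```text
time: 28.55
eef_pos: [421.8, -73.4, 109.0]
tcp_rot: [[-0.126, 0.992, -0.0], [0.992, 0.126, -0.002], [-0.002, -0.0, -1.0]]
ft_force: [-0.2, 0.3, -0.3]
opening: 25.8
finger_force: 0.0
```

Run:
```python
from h import *
plan([420.8,-72,45],down(7.2))
o=robot.observe();print(o["time"],o["eef_pos"],o["opening"],o["q"].round(1))
```

```text
lin [ 0.013 -0.006  0.533] rot [-0.     0.001  0.   ]
28.55 [421.76010924 -73.38360117 108.96837139] 25.808781856258204 [-52.7  -5.1  55.7 123.9   5.   59.1   7.5]
```

>>> send_rows(
  linear=[
    [0.013,-0.006,0.15],
    [0.013,-0.006,0.3],
    [0.013,-0.006,0.45],
    [0.013,-0.006,0.53],
    [0.013,-0.006,0.53],
    [0.013,-0.006,0.53],
  ],
  rotation=[
    [0,0,0],
    [0,0,0],
    [0,0,0],
    [0,0,0],
    [0,0,0],
    [0,0,0],
  ],
  jaw=[30,30,30,30,30,30],
)

```text
time: 29.3
eef_pos: [420.9, -71.6, 45.8]
tcp_rot: [[-0.126, 0.992, 0.001], [0.992, 0.126, 0.0], [-0.0, 0.001, -1.0]]
ft_force: [0.1, 0.3, -0.5]
opening: 25.5
finger_force: 0.0
```

>>> send_rows(
  linear=[
    [0,0,0],
    [0,0,0],
    [0,0,0],
    [0,0,0],
    [0,0,0],
  ],
  rotation=[
    [0,0,0],
    [0,0,0],
    [0,0,0],
    [0,0,0],
    [0,0,0],
  ],
  jaw=[8,0,0,0,0],
)

```text
time: 29.92
eef_pos: [421.2, -71.5, 46.0]
tcp_rot: [[-0.126, 0.992, 0.002], [0.992, 0.126, 0.001], [0.0, 0.002, -1.0]]
ft_force: [-0.6, -0.8, 6.4]
opening: 8.8
finger_force: 58.5
```

>>> send_rows(
  linear=[
    [0,0.06,0],
    [0,0.17,0],
    [0,0.3,0],
    [0,0.44,0],
    [0,0.58,0],
    [0,0.72,0],
    [0,0.83,0],
    [0,0.9,0],
  ],
  rotation=[
    [0,0,0],
    [0,0,0],
    [0,0,0],
    [0,0,0],
    [0,0,0],
    [0,0,0],
    [0,0,0],
    [0,0,0],
  ],
  jaw=[0,0,0,0,0,0,0,0],
)

```text
time: 30.92
eef_pos: [528.6, -58.2, 46.0]
tcp_rot: [[-0.126, 0.992, 0.002], [0.992, 0.126, -0.0], [-0.0, 0.002, -1.0]]
ft_force: [-1.3, -0.4, 8.8]
opening: 8.1
finger_force: 59.4
```

>>> send_rows(
  linear=[
    [0,0.05,0],
    [0,0.13,0],
    [0,0.22,0],
    [0,0.31,0],
    [0,0.4,0],
    [0,0.47,0],
    [0,0.5,0],
    [0,0.5,0],
  ],
  rotation=[
    [0,0,0],
    [0,0,0],
    [0,0,0],
    [0,0,0],
    [0,0,0],
    [0,0,0],
    [0,0,0],
    [0,0,0],
  ],
  jaw=[0,0,0,0,0,0,0,0],
)

```text
time: 31.92
eef_pos: [588.0, -50.8, 46.1]
tcp_rot: [[-0.126, 0.992, 0.002], [0.992, 0.126, -0.0], [-0.001, 0.002, -1.0]]
ft_force: [0.8, -1.0, 5.7]
opening: 8.7
finger_force: 59.0
```

>>> send_rows(
  linear=[
    [0,0.03,0],
    [0,0.06,0],
    [0,0.09,0],
    [0,0.11,0],
    [0,0.12,0],
    [0,0.12,0],
  ],
  rotation=[
    [0,0,0],
    [0,0,0],
    [0,0,0],
    [0,0,0],
    [0,0,0],
    [0,0,0],
  ],
  jaw=[0,0,0,0,0,0],
)

```text
time: 32.67
eef_pos: [601.9, -49.1, 46.1]
tcp_rot: [[-0.126, 0.992, 0.002], [0.992, 0.126, -0.0], [-0.0, 0.002, -1.0]]
ft_force: [0.1, -0.8, 7.0]
opening: 8.8
finger_force: 59.0
```

>>> send_rows(
  linear=[
    [0,0.02,0],
    [0,0.04,0],
    [0,0.06,0],
    [0,0.06,0],
  ],
  rotation=[
    [0,0,0],
    [0,0,0],
    [0,0,0],
    [0,0,0],
  ],
  jaw=[0,0,0,0],
)

```text
time: 33.17
eef_pos: [609.1, -48.1, 46.1]
tcp_rot: [[-0.126, 0.992, 0.002], [0.992, 0.126, -0.0], [-0.001, 0.002, -1.0]]
ft_force: [0.6, -2.2, 4.7]
opening: 8.9
finger_force: 59.0
```

>>> send_rows(
  linear=[
    [0,0.02,0],
    [0,0.04,0],
    [0,0.04,0],
  ],
  rotation=[
    [0,0,0],
    [0,0,0],
    [0,0,0],
  ],
  jaw=[0,0,0],
)

```text
time: 33.55
eef_pos: [609.8, -48.1, 45.9]
tcp_rot: [[-0.125, 0.992, -0.006], [0.992, 0.125, 0.001], [0.002, -0.006, -1.0]]
ft_force: [-19.2, -0.3, 23.6]
opening: 8.6
finger_force: 61.1
```

The stop was reached (19 N of resistance). Releasing and retreating upward.

>>> send_rows(
  linear=[
    [0,-0.02,0],
    [0,-0.02,0],
    [0,-0.02,0],
    [0,-0.02,0],
    [0,-0.02,0],
  ],
  rotation=[
    [0,0,0],
    [0,0,0],
    [0,0,0],
    [0,0,0],
    [0,0,0],
  ],
  jaw=[10,20,28,28,28],
)

```text
time: 34.17
eef_pos: [610.3, -47.2, 45.0]
tcp_rot: [[-0.126, 0.992, -0.001], [0.992, 0.126, 0.0], [0.0, -0.001, -1.0]]
ft_force: [-5.3, 1.3, 4.3]
opening: 24.0
finger_force: 3.4
```

>>> send_rows(
  linear=[
    [0,0,-0.1],
    [0,0,-0.3],
    [0,0,-0.6],
    [0,0,-0.9],
    [0,-0.1,-1],
    [0,-0.3,-1],
  ],
  rotation=[
    [0,0,0],
    [0,0,0],
    [0,0,0],
    [0,0,0],
    [0,0,0],
    [0,0,0],
  ],
  jaw=[28,28,28,28,28,28],
)

```text
time: 34.92
eef_pos: [576.3, -52.3, 167.0]
tcp_rot: [[-0.126, 0.992, 0.004], [0.992, 0.126, -0.001], [-0.001, 0.004, -1.0]]
ft_force: [-0.6, 0.4, 0.5]
opening: 23.6
finger_force: 0.0
```

>>> send_rows(
  linear=[
    [0.2,-0.3,-0.3],
    [0.5,-0.5,-0.6],
    [0.8,-0.5,-0.6],
    [0.8,-0.5,-0.6],
    [0.8,-0.5,-0.6],
  ],
  rotation=[
    [0,0,0],
    [0,0,0],
    [0,0,0],
    [0,0,0],
    [0,0,0],
  ],
  jaw=[28,28,28,28,28],
)

```text
time: 35.55
eef_pos: [503.6, 35.0, 237.4]
tcp_rot: [[-0.125, 0.992, 0.001], [0.992, 0.125, -0.0], [-0.0, 0.001, -1.0]]
ft_force: [-0.1, -0.4, 0.7]
opening: 24.1
finger_force: 0.0
```

Run:
```python
from h import *
t=cam("top");s=cam("scene")
cv2.imwrite("pics/t7.png",np.hstack([t["pixels"][30:380,180:560],s["pixels"][130:480,90:470]])[:,:,::-1])
print(robot.observe()["time"])
```

```text
35.65
```

View pics/t7.png

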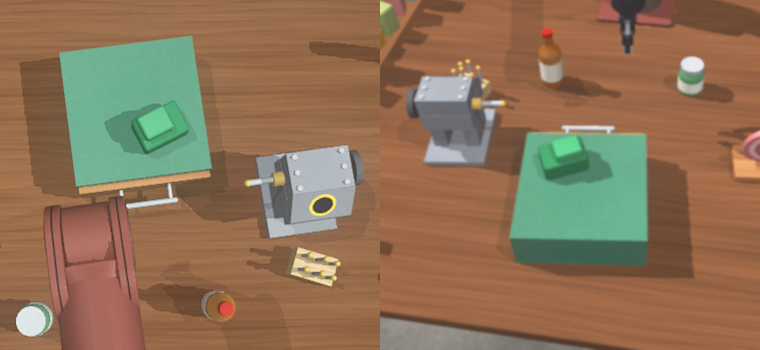

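The drawer looks shut, with its front flush against the cabinet: the top crop shows it at y≈180 and the handle at (150,203). Nothing else has moved. Quick numeric check of the bar.

Run:
```python
from h import *
t=cam("top");s=cam("scene")
h=mask(s,(0,0,120),(180,80,255),(262,236,340,266)); r=cv2.minAreaRect(big(h)); print(r,onz(s,r[0],65))
m=mask(t,(0,0,120),(180,80,255),(295,205,375,250)); K=np.zeros((25,25),np.uint8); cv2.line(K,(0,13),(24,10),1,1)
r=cv2.minAreaRect(big(cv2.morphologyEx(m,cv2.MORPH_OPEN,K))); print(r,onz(t,r[0],65))
for p in((262,219),(391,202)): print(onz(t,p,89).round(1))
```

```text
((300.5, 260.0), (10.0, 77.0), 90.0) [617.8997214  -39.33014214  65.        ]
((331.9769592285156, 233.31539916992188), (5.82963228225708, 52.46669387817383), 82.87498474121094) [608.41778612 -59.7715438   65.        ]
[636.9  84.5  89. ]
[ 669.5 -181.8   89. ]
```

```bash
python3 -c "
from cell import robot
print(robot.close_job())"
```

```text
the job is handed in; nothing more can be done
None
```

I completed every step and handed the job in at about 36 s: the thermometer was held on the dot for over 2 s from about 80 mm, then laid flat back in the drawer, and the drawer pushed shut to its stop; the hand-in returned no verdict.

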